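# Line up the staved jars by height on the display board

## Task

Stand the four banded wooden jars on the low display board in order of height, one centred on each round inlay: the tallest on the brass inlay at one end, then each next shorter one along the row, so that the shortest is at the far end. Keep the jars upright throughout and leave the wooden puzzle and the little hand plane where they are.

Things in the scene. Friction and masses are not known exactly. Their poses are not given: they have to be found in the camera images.
- jar_a_mid (a point): the tallest and widest of four closed, solid wooden jars (pale staves, two thin dark metal bands, flat top): an upright cylinder 60 mm in diameter and 90 mm high, standing loose on the bench at the start; the point is its centre, half-way up (45 mm above its underside), z up along the jar
- jar_b_mid (a point): the second tallest of four closed, solid wooden jars (pale staves, two thin dark metal bands, flat top): an upright cylinder 54 mm in diameter and 76 mm high, standing loose on the bench at the start; the point is its centre, half-way up (38 mm above its underside), z up along the jar
- jar_c_mid (a point): the third tallest of four closed, solid wooden jars (pale staves, two thin dark metal bands, flat top): an upright cylinder 48 mm in diameter and 62 mm high, standing loose on the bench at the start; the point is its centre, half-way up (31 mm above its underside), z up along the jar
- jar_d_mid (a point): the shortest and narrowest of four closed, solid wooden jars (pale staves, two thin dark metal bands, flat top): an upright cylinder 42 mm in diameter and 48 mm high, standing loose on the bench at the start; the point is its centre, half-way up (24 mm above its underside), z up along the jar
- mark_brass: brass round inlay 66 mm in diameter, flush in the top of a low fixed wooden board (360 mm long, 85 mm wide, 15 mm high, its top 15 mm above the bench); origin at its centre, on the board's top. The board carries four inlays in one straight row along its middle, 90 mm apart; brass is always at one end of the row, at either end
- mark_p: dark walnut round inlay 66 mm in diameter, flush in the top of a low fixed wooden board (360 mm long, 85 mm wide, 15 mm high, its top 15 mm above the bench); origin at its centre, on the board's top; one of the two inner inlays of the row, sometimes the one beside the brass inlay, sometimes the next one on
- mark_q: dark walnut round inlay 66 mm in diameter, flush in the top of a low fixed wooden board (360 mm long, 85 mm wide, 15 mm high, its top 15 mm above the bench); origin at its centre, on the board's top; the other of the two inner inlays, looks the same as mark_p
- mark_end: dark walnut round inlay 66 mm in diameter, flush in the top of a low fixed wooden board (360 mm long, 85 mm wide, 15 mm high, its top 15 mm above the bench); origin at its centre, on the board's top; always at the opposite end of the row from the brass inlay, looks the same as mark_p
- burr: bystander: loose wooden puzzle, three crossed square bars 60 mm long and 28 mm thick in three shades of wood, standing on the bench among the jars; origin at the centre of its underside, 60 mm high
- plane: bystander: small loose wooden hand plane 95 mm long (along its x), 40 mm wide, body 30 mm high, about 60 mm to the top of its iron and knob, on the bench among the jars; origin at the centre of its underside
Not all that is in view belongs to the job. Leave any orange look-alike of the part that bears jar_b_mid alone.

How it is judged:
At the end, for the whole second after the job is handed in: Each jar is upright (0.1 rad), at rest on the board, centre within 12 mm of its inlay (height within 5 mm): tallest on brass, second on the inner inlay beside it, third on the next, shortest on the far end. Puzzle and hand plane within 25 mm of their starts (horizontal distance between jar_a_mid and mark_brass below 0.012 m and horizontal distance between jar_d_mid and mark_end below 0.012 m and ((horizontal distance between mark_p and mark_brass below 0.13 m and horizontal distance between jar_b_mid and mark_p below 0.012 m and horizontal distance between jar_c_mid and mark_q below 0.012 m) or (horizontal distance between mark_q and mark_brass below 0.13 m and horizontal distance between jar_b_mid and mark_q below 0.012 m and horizontal distance between jar_c_mid and mark_p below 0.012 m)) and height (world z) of jar_a_mid between 0.055 and 0.065 m and angle between each of jar_a_mid, jar_b_mid, jar_c_mid, jar_d_mid's own z axis and vertical below 0.1 rad and linear speed of each of jar_a, jar_b, jar_c, jar_d below 0.02 m/s and height (world z) of jar_b_mid between 0.048 and 0.058 m and height (world z) of jar_c_mid between 0.041 and 0.051 m and height (world z) of jar_d_mid between 0.034 and 0.044 m and distance of each of burr, plane from where it was at the start of the episode below 0.025 m); the robot touches nothing.
It fails at once if a jar is tipped (leans more than about 35 degrees) (angle between any of jar_a_mid, jar_b_mid, jar_c_mid, jar_d_mid's own z axis and vertical above 0.6 rad).
It fails at once if the wooden puzzle is pushed more than 25 mm from its place (distance of burr from where it was at the start of the episode above 0.025 m).
It fails at once if the hand plane is pushed more than 25 mm from its place (distance of plane from where it was at the start of the episode above 0.025 m).
It also fails if it takes over 131 s, if anything falls off the work surface, if the arm or the gripper's body presses on something with over 40 N, if the wrist force passes 120 N, or if a joint passes its speed limit or range.

## Robot

A 7-joint arm with a two-finger parallel gripper is mounted at the origin on the work surface. World frame = base frame: x ahead of the robot, y to its left, z up, the work surface at z = 0. Lengths are in m, angles in rad, forces in N, time in s.
With the tool pointing down it reaches from about 0.35 to 0.9 m from the base axis. Payload 19.9 kg.
Tool frame: the origin (TCP) lies at the very end of the fingers, on their centre line; the grasp point (between the pads) lies behind it (arm.tcp_to_grasp is the z of the grasp point in the tool frame, in m); z points along the fingers, y is the line along which they close (so a half turn about z gives the same grasp; the last joint's range is limited). The gripper opens to 85 mm and grips with 20 to 120 N. Pads are 22 mm wide; open, the fingers measure 114 mm over their backs; the gripper's body (76 mm by 85 mm) begins 54 mm behind the grasp point. The pads swing forward as they close: fully open they stand 13 mm farther back than shut.
Start: joints at [1.183, 0.417, -0.01, 1.614, 0.005, 1.111, -0.053], TCP at [0.212, -0.588, 0.231] pointing down, gripper open.
Joint ranges: [-2.81, 2.81], [-0.39, 2.02], [-1.27, 1.25], [0.06, 2.57], [-1.19, 4.33], [0.19, 2], [-2.82, 2.82]. Speed limits (rad/s): [1.89, 1.89, 2.39, 2.39, 3.01, 3.01, 3.01].

## Interface

Orientations are given as a rotation vector (axis times angle).
In Python, from rig import arm, capture, camera_params gives the robot as it stands. The module is installed in compiled form; this text tells all that it offers.
- The arm moves only by the shell command python3 -m jog 'ROWS' [OPENING]. ROWS is JSON, a list of rows, each a list of 6 numbers: the shift along the tool's x, y, z in mm, then the turn, a rotation vector about the tool's x, y, z in degrees. In form: [[dx, dy, dz, ax, ay, az], ...]. A call has 1 to 8 rows; each row is the pose to reach, as a shift and turn from the pose commanded when the call began, along the tool's axes at that moment; what a row does not reach only later rows make up. A row lasts 1/8 s, in which the tool goes at most 62.5 mm and 10.7 degrees, less where a joint would pass 70% of its speed; a pose out of reach is approached as far as the arm can. A call with a gripper value outside its range is refused whole. OPENING is the gripper's target within -1 to 1 (fully open at 1, half-way at 0, shut at -1), set as the call begins (- or left out, the last holds). The fingers move at their own pace and stop on an object; the grip force is fixed at half the most. Time passes only in rows, so rows that repeat a pose let the fingers close. It gives the time, the measured TCP pose, the force, the opening and the grip force at its end, in the units of the state.
- arm.observe(): the state, without advancing time (a new reading comes with each control period).
- capture(name): name is "scene" or "side" or "wrist"; returns (picture, depth): 480x640x3 uint8, red, green, blue; 480x640 float32, m along the optical axis (not along the pixel's ray), 0 where there is no reading.
- camera_params(name): a dict with "vfov" (degrees; the focal length in pixels is half the picture's height over the tangent of half this angle, whatever the lens; pixels are square), "cx", "cy" (the principal point, pixels), "rvec" (rotation vector, rad) and "tvec" (3), from world to camera coordinates, as OpenCV has them; the wrist camera has in their place "T_tool_cam" (4x4, takes a point from camera to tool coordinates, whose origin is the TCP and whose axes are the flange's). Camera axes: x right, y down, z forward; pixel columns grow to the right and rows downward; lengths in m; the calibration is good to about 2 mm. A picture is of the moment at which its call begins: read the wrist's pose just before it. camera_params takes no time and is no camera call.
- arm.hand_in(): hands the job in; it is judged then, once.
The state is a dict: "time": time; "joint_pos": joint angles; "qvel": joint speeds; "joint_efforts": joint torques, N m; "ee_pos": TCP position; "tcp_rot": TCP orientation; "contact_force": force on the tool from outside, world axes, zero at the start; "ft_torque": the same for the moment, N m; "opening": opening from 0.0 (shut) to 1.0 (fully open); "grasp_force": force on a finger pad.
Only numpy, scipy, OpenCV 4.12 (cv2) and the standard library are available. Lean on these libraries where they do the work, as an engineer would, in place of code of your own. Each camera call takes 0.05 s, during which the arm holds its last target. There are 200 camera calls.

## Working session

There is one attempt and no reset: what is moved stays moved. The work goes in short steps, Python scripts to look and compute and a shell command to move; the robot and the scene stay as the last step left them, time stands still between calls to the robot, and variables do not carry over. Pictures are saved under pics/ and viewed, at most 14 in all, crops included, and the job is handed in when it is done.

```bash
mkdir -p pics; python3 - <<'E'
from rig import arm,capture,camera_params
import cv2,numpy as np
print(arm.observe(), arm.tcp_to_grasp)
for n in("scene","side"):
    p,d=capture(n); np.savez(n,p=p,d=d); cv2.imwrite(f"pics/{n}0.png",p[:,:,::-1]); print(camera_params(n))
print(camera_params("wrist"))
E
```

```text
{'time': 0.0, 'joint_pos': array([ 1.18353028,  0.41798435, -0.0103142 ,  1.61420164,  0.00469756,
        1.11067887, -0.05300526]), 'qvel': array([-0.00092052, -0.00013163, -0.00037162,  0.00013557,  0.0003536 ,
       -0.00054491,  0.00016122]), 'joint_efforts': array([ 1.89898368e-03, -8.64450359e+01,  6.80008270e-01, -4.34917116e+01,
        1.91687455e-02,  7.45614903e-03,  6.15540625e-05]), 'ee_pos': array([ 0.21169881, -0.58767529,  0.23064219]), 'tcp_rot': array([-3.09356340e+00, -5.40236976e-01,  4.69156553e-04]), 'contact_force': array([ 0.84113655, -0.42217275,  0.78402051]), 'ft_torque': array([-0.02431378,  0.02871499,  0.00864132]), 'grasp_force': 0.0, 'opening': 1.000614871434666} -0.0187
{'vfov': 55.853080513394694, 'cx': 319.36984015756747, 'cy': 238.11980911100622, 'rvec': array([ 1.40958225,  1.85956996, -1.05702956]), 'tvec': array([ 0.15068743, -0.20168076,  1.20137382])}
{'vfov': 43.304252944442524, 'cx': 313.28995554096764, 'cy': 241.10899455134128, 'rvec': array([ 0.87205338, -2.54747842,  1.04626995]), 'tvec': array([0.40278975, 0.25389092, 0.82305147])}
{'vfov': 59.44346654750301, 'cx': 319.79229137400745, 'cy': 239.0439552708347, 'T_tool_cam': array([[ 5.60168506e-04, -9.46502437e-01, -3.22696179e-01,
         8.24146201e-02],
       [ 9.99999795e-01,  4.29867491e-04,  4.75052924e-04,
         7.59455642e-04],
       [-3.10922153e-04, -3.22696379e-01,  9.46502483e-01,
        -1.43061299e-01],
       [ 0.00000000e+00,  0.00000000e+00,  0.00000000e+00,
         1.00000000e+00]])}
```

View pics/scene0.png

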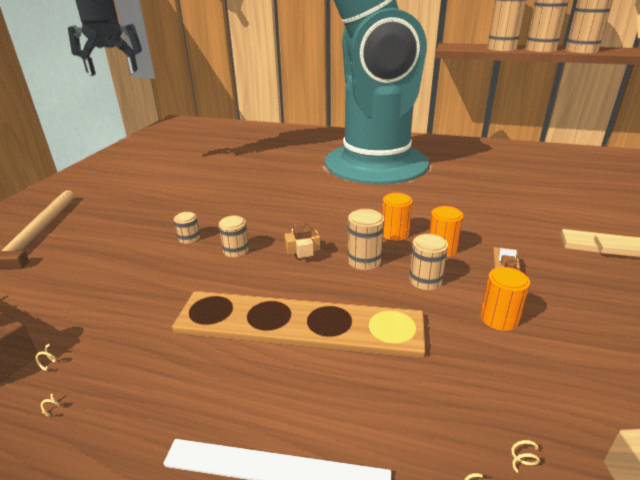

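View pics/side0.png

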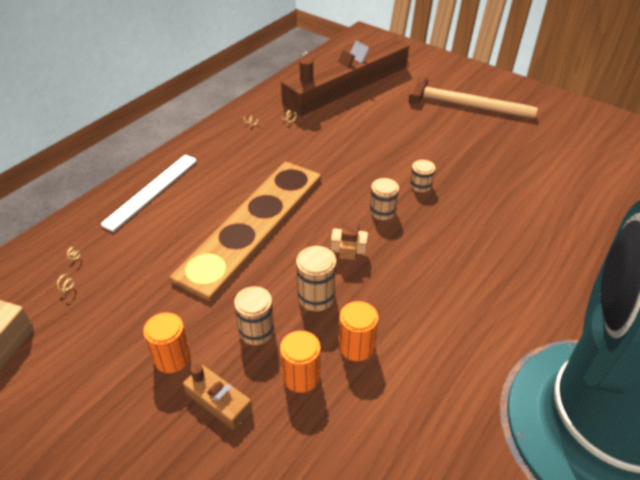

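The pictures show (scene view) jar a (366,215), b (430,245), c (233,222), d (187,217); inlays from brass (392,326), then (330,320), (269,315), (211,310); three orange decoys, the puzzle (302,243) and the plane (508,258).

```bash
cat > h.py <<'E'
import numpy as np,cv2
from rig import arm,capture,camera_params
from scipy.spatial.transform import Rotation as R
def cam(n,st=None):
    c=camera_params(n); f=240/np.tan(np.radians(c["vfov"])/2)
    if n=="wrist":
        T=np.eye(4);T[:3,:3]=R.from_rotvec(st["tcp_rot"]).as_matrix();T[:3,3]=st["ee_pos"];T=T@c["T_tool_cam"]
        M,o=T[:3,:3],T[:3,3]
    else:
        M=R.from_rotvec(c["rvec"]).as_matrix().T;o=-M@c["tvec"]
    v,u=np.mgrid[:480,:640]
    rays=np.dstack([(u-c["cx"])/f,(v-c["cy"])/f,np.ones((480,640))])@M.T
    return o,rays
def onplane(o,rays,z): return o+rays*((z-o[2])/rays[...,2])[...,None]
def tops(o,rays,d,h,tol=.004,ok=None):
    """blobs whose depth height is h: centre and radius on that plane"""
    z=(o+rays*d[...,None])[...,2]; m=((abs(z-h)<tol)&(d>0)).astype(np.uint8)
    if ok is not None: m&=ok
    m=cv2.morphologyEx(m,cv2.MORPH_OPEN,np.ones((3,3)))
    P=onplane(o,rays,h);out=[]
    n,l,s,_=cv2.connectedComponentsWithStats(m)
    for i in range(1,n):
        if s[i,4]<60: continue
        q=P[l==i][:,:2].astype(np.float32)
        (x,y),r=cv2.minEnclosingCircle(q)
        if r<.05: out.append((round(x,4),round(y,4),round(r*1e3,1),q.mean(0).round(4).tolist(),s[i,:4].tolist()))
    return out
E
python3 - <<'E'
from h import *
for n in("scene","side"):
    D=np.load(n+".npz");p,d=D["p"],D["d"];o,r=cam(n);hsv=cv2.cvtColor(p,cv2.COLOR_RGB2HSV)
    for k,h in zip("abcd",(.09,.076,.062,.048)):
        print(n,k); [print("  ",t) for t in tops(o,r,d,h) if abs(t[1])<.6 and .3<t[0]<.95 and t[2]>15]
    P=onplane(o,r,.015);v=hsv[...,2]; g=p.astype(int)
    reg=(P[...,0]>.4)&(P[...,0]<.95)&(abs(P[...,1])<.4)
    for nm,m in(("brass",(g[...,0]>180)&(g[...,1]>160)&(g[...,2]<130)),("dark",(v<60))):
        m=cv2.morphologyEx((m&reg).astype(np.uint8),cv2.MORPH_OPEN,np.ones((3,3)))
        c,l,s,ce=cv2.connectedComponentsWithStats(m)
        for i in range(1,c):
            if s[i,4]>300: 
                q=P[l==i][:,:2].astype(np.float32);(x,y),rr=cv2.minEnclosingCircle(q);print(nm,round(x,4),round(y,4),round(rr*1e3,1),q.mean(0),ce[i])
E
```

```text
scene a
   (0.462, 0.0618, 28.6, [0.4625999927520752, 0.061400000005960464], [351, 209, 31, 17])
scene b
   (0.3561, 0.0996, 26.5, [0.3555000126361847, 0.10029999911785126], [386, 194, 24, 12])
   (0.3882, 0.1929, 25.7, [0.38830000162124634, 0.1923000067472458], [434, 207, 27, 14])
   (0.4765, 0.0711, 23.7, [0.48179998993873596, 0.07270000129938126], [357, 226, 26, 8])
   (0.4949, 0.17, 26.9, [0.4945000112056732, 0.17080000042915344], [414, 235, 32, 17])
   (0.5613, 0.285, 26.0, [0.5616000294685364, 0.2856999933719635], [492, 268, 37, 22])
scene c
   (0.3693, 0.1055, 21.0, [0.373199999332428, 0.10540000349283218], [388, 208, 22, 6])
   (0.4892, -0.177, 22.3, [0.48919999599456787, -0.1768999993801117], [221, 216, 23, 12])
   (0.3994, 0.1917, 24.0, [0.4065000116825104, 0.19120000302791595], [432, 220, 28, 9])
   (0.4791, -0.049, 16.9, [0.4781999886035919, -0.0494999997317791], [294, 224, 16, 9])
   (0.5049, 0.171, 24.8, [0.5120000243186951, 0.17080000042915344], [413, 250, 32, 10])
   (0.8159, -0.3506, 28.9, [0.8129000067710876, -0.34310001134872437], [0, 313, 22, 26])
scene d
   (0.47
[... 1539 characters left out ...]
, [286, 77, 26, 17])
   (0.4832, -0.175, 23.6, [0.48410001397132874, -0.17569999396800995], [373, 179, 24, 16])
   (0.4698, -0.0464, 15.9, [0.4708000123500824, -0.04800000041723251], [342, 224, 15, 12])
   (0.4376, 0.0801, 16.7, [0.4368000030517578, 0.08129999786615372], [308, 282, 22, 6])
side d
   (0.4677, -0.2834, 21.0, [0.4675000011920929, -0.28380000591278076], [413, 161, 21, 12])
brass 0.6621 -0.0834 54.3 [ 0.66044915 -0.08622489] [278.98109966 193.07216495]
brass 0.6419 0.0727 114.1 [0.63811135 0.07849437] [226.62248996 248.35592369]
brass 0.5984 0.2634 29.0 [0.60026765 0.26219574] [162.32201258 326.21132075]
brass 0.4121 0.1618 28.7 [0.417298   0.16207354] [295.83184524 343.86160714]
```

```bash
python3 - <<'E'
from h import *
S={}
for n,px in(("scene",[(392,326),(330,320),(269,315),(211,310),(300,305),(250,380)]),("side",[(205,269),(237,236),(265,207),(291,180),(250,222),(330,140)])):
    D=np.load(n+".npz");p=D["p"];o,r=cam(n);hsv=cv2.cvtColor(p,cv2.COLOR_RGB2HSV)
    print([hsv[y,x].tolist() for x,y in px]); P=onplane(o,r,.015)
    for x,y in px[:4]:
        c=hsv[y,x].astype(int); m=(abs(hsv.astype(int)-c)[...,1:].max(-1)<45)
        m=((abs(hsv[...,0].astype(int)-c[0])<5) & m if c[2]>120 else hsv[...,2]<c[2]+30).astype(np.uint8)
        _,l=cv2.connectedComponents(m,connectivity=4); q=P[l==l[y,x]][:,:2].astype(np.float32)
        (X,Y),rr=cv2.minEnclosingCircle(q);print(n,round(X,4),round(Y,4),round(rr*1e3,1),q.mean(0))
E
```

```text
[[26, 147, 247], [12, 160, 78], [12, 154, 81], [11, 149, 82], [16, 156, 231], [12, 153, 165]]
scene 0.6335 0.1357 33.7 [0.63431245 0.13595599]
scene 0.6453 0.0465 31.8 [0.6461992  0.04665186]
scene 0.6566 -0.043 31.9 [ 0.6576672  -0.04259504]
scene 0.6686 -0.1321 32.0 [ 0.6693147  -0.13203432]
[[29, 93, 255], [9, 123, 118], [10, 125, 112], [9, 134, 103], [17, 146, 245], [10, 164, 165]]
side 0.6341 0.1358 34.2 [0.6336735 0.1366727]
side 0.6454 0.0475 30.7 [0.6453033  0.04765034]
side 0.6567 -0.0419 30.2 [ 0.6568309  -0.04176726]
side 0.6687 -0.1317 30.0 [ 0.6685988  -0.13137344]
```

```bash
cat > to.py <<'E'
import sys; from h import *
s=arm.observe(); M=R.from_rotvec(s["tcp_rot"]).as_matrix()
a=np.radians(97.4); x=np.array([np.cos(a),np.sin(a),0]); z=np.array([0,0,-1]); G=np.column_stack([x,np.cross(z,x),z])
t=np.array([float(v) for v in sys.argv[1:4]])/1e3
print("t",round(s["time"],2),"row",(M.T@(t-s["ee_pos"])*1e3).round(1),np.degrees(R.from_matrix(M.T@G).as_rotvec()).round(1),"open",round(s["opening"],3),"grip",s["grasp_force"],"pos",s["ee_pos"].round(4))
E
python3 to.py 468 -284 180
```

```text
t 0.1 row [ 344.1 -198.8   50.9] [ -0.1  -0.  -77.6] open 1.002 grip 0.0 pos [ 0.2117 -0.5877  0.2307]
```

```bash
python3 -m jog '[[344,-199,51,0,0,-77.6],[344,-199,51,0,0,-77.6],[344,-199,51,0,0,-77.6],[344,-199,51,0,0,-77.6],[344,-199,51,0,0,-77.6],[344,-199,51,0,0,-77.6],[344,-199,51,0,0,-77.6],[344,-199,51,0,0,-77.6]]' 1; python3 to.py 468 -284 180
```

```text
time: 1.1
ee_pos: [0.4692, -0.2819, 0.1798]
tcp_rot: [-2.064, -2.367, -0.001]
contact_force: [0.1, -0.3, 0.2]
opening: 1.0
grasp_force: 0.0
t 1.1 row [-2.  -1.4 -0.2] [-0.  -0.1  0.4] open 1.0 grip 0.0 pos [ 0.4692 -0.2819  0.1798]
```

```bash
python3 - <<'E'
from h import *
s=arm.observe();p,d=capture("wrist");o,r=cam("wrist",s);cv2.imwrite("pics/w1.png",p[:,:,::-1])
print(s["ee_pos"])
for h in(.048,.062): print(h,tops(o,r,d,h,.003))
E
```

```text
[ 0.46915075 -0.28186076  0.1797556 ]
0.048 [(0.4675, -0.2882, 20.9, [0.4675999879837036, -0.28859999775886536], [288, 205, 60, 56])]
0.062 [(0.4845, -0.1802, 23.6, [0.484499990940094, -0.17919999361038208], [332, 22, 80, 82])]
```

View pics/w1.png

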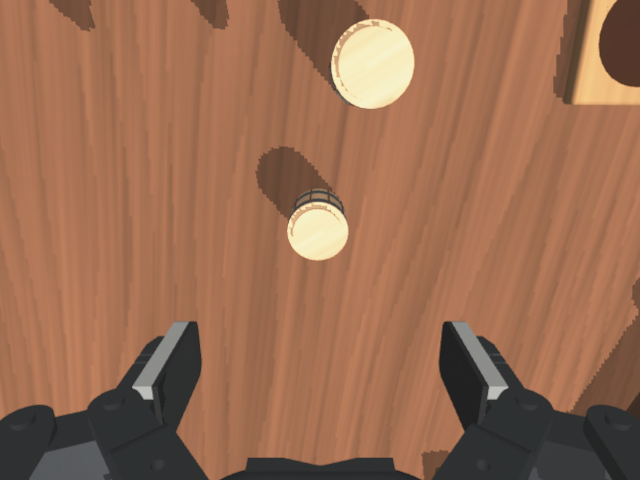

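The wrist view shows jar d's top at (318,232), right size and height, and jar c at (373,64). I'll take y = -0.286.

```bash
python3 to.py 468 -286 10
```

```text
t 1.15 row [ -3.   -0.7 169.8] [-0.  -0.1  0.4] open 0.997 grip 0.0 pos [ 0.4684 -0.283   0.1798]
```

```bash
python3 -m jog '[[-3,-1,50,0,0,0],[-3,-1,100,0,0,0],[-3,-1,130,0,0,0],[-3,-1,150,0,0,0],[-3,-1,165,0,0,0],[-3,-1,170,0,0,0],[-3,-1,170,0,0,0]]' && python3 -m jog '[[0,0,0,0,0,0],[0,0,0,0,0,0],[0,0,0,0,0,0],[0,0,0,0,0,0],[0,0,0,0,0,0],[0,0,0,0,0,0],[0,0,0,0,0,0],[0,0,0,0,0,0]]' -1; python3 to.py 468.7 -132 180
```

```text
time: 2.02
ee_pos: [0.4677, -0.2874, 0.0106]
tcp_rot: [2.073, 2.36, 0.0]
contact_force: [0.4, -0.7, 0.1]
opening: 1.001
grasp_force: 0.0
time: 3.02
ee_pos: [0.4676, -0.2874, 0.0109]
tcp_rot: [2.073, 2.36, -0.0]
contact_force: [-2.6, 1.2, 10.7]
opening: 0.483
grasp_force: 59.5
t 3.02 row [ 153.9   21.2 -169.1] [0. 0. 0.] open 0.483 grip 59.49112951755524 pos [ 0.4676 -0.2874  0.0109]
```

```bash
python3 -m jog '[[0,0,-15,0,0,0],[0,0,-50,0,0,0],[0,0,-100,0,0,0],[0,0,-120,0,0,0],[0,0,-120,0,0,0],[0,0,-120,0,0,0]]'; cat > held.py <<'E'
import sys; from h import *
H,base=float(sys.argv[1]),float(sys.argv[2])  # jar height, grasped TCP z (jar bottom at 0)
s=arm.observe();p,d=capture("wrist");o,r=cam("wrist",s)
h=s["ee_pos"][2]-base+H
M=R.from_rotvec(s["tcp_rot"]).as_matrix()
for t in tops(o,r,d,h,.006):
    if np.hypot(*(np.array(t[:2])-s["ee_pos"][:2]))<.05: print("tool offset mm",(M.T@(np.array([t[0],t[1],h])-s["ee_pos"])*1e3).round(1),"r",t[2],t[4])
cv2.imwrite("pics/held.png",p[:,:,::-1])
E
python3 held.py .048 .0109; python3 to.py 668.7 -131.9 150
```

```text
time: 3.78
ee_pos: [0.4671, -0.2872, 0.13]
tcp_rot: [-2.073, -2.36, 0.0]
contact_force: [-0.3, -0.4, -0.8]
opening: 0.481
grasp_force: 60.6
tool offset mm [  7.8  -0.5 -37.1] r 33.1 [208, 315, 224, 122]
t 3.83 row [127.8 220.1 -20.5] [-0.1 -0.   0. ] open 0.472 grip 60.60689091682434 pos [ 0.467  -0.287   0.1296]
```

View pics/held.png

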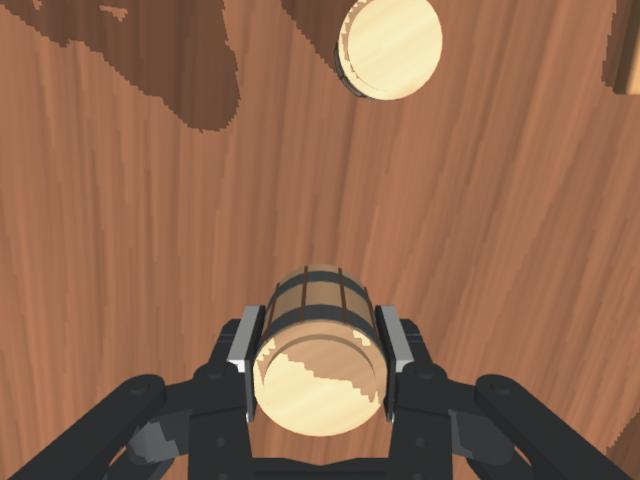

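```bash
cat > pxoff.py <<'E'
import sys; from h import *
H,base,x,y1,y2=[float(v) for v in sys.argv[1:6]]
s=arm.observe();o,r=cam("wrist",s);h=s["ee_pos"][2]-base+H;P=onplane(o,r,h);M=R.from_rotvec(s["tcp_rot"]).as_matrix()
q=[M.T@(P[int(y),int(x)]-s["ee_pos"])*1e3 for y in(y1,y2)];print(q[0].round(1),q[1].round(1),"mid",((q[0]+q[1])/2).round(1))
E
python3 pxoff.py .048 .0109 320 318 436
```

```text
[ 22.3  -0.4 -37.1] [-19.9  -0.3 -37.1] mid [  1.2  -0.4 -37.1]
```

```bash
python3 -m jog '[[30,52,0,0,0,0],[60,104,0,0,0,0],[90,156,0,0,0,0],[115,200,0,0,0,0],[126.5,220,0,0,0,0],[126.5,220,0,0,0,0],[126.5,220,0,0,0,0],[126.5,220,0,0,0,0]]'; python3 to.py 668.7 -133 27
```

```text
time: 4.82
ee_pos: [0.6685, -0.1345, 0.1301]
tcp_rot: [-2.075, -2.359, 0.001]
contact_force: [0.0, -0.4, -0.3]
opening: 0.478
grasp_force: 60.7
t 4.83 row [  1.5   0.4 103.1] [-0.   0.  -0.1] open 0.478 grip 60.74546456336975 pos [ 0.6685 -0.1345  0.1301]
```

```bash
python3 -m jog '[[1,0,40,0,0,0],[1,0,75,0,0,0],[1,0,92,0,0,0],[1,0,99,0,0,0],[1,0,103,0,0,0],[1,0,103.5,0,0,0],[1,0,103.5,0,0,0]]' && python3 -m jog '[[0,0,0,0,0,0],[0,0,0,0,0,0],[0,0,0,0,0,0],[0,0,0,0,0,0],[0,0,-30,0,0,0],[0,0,-90,0,0,0],[0,0,-150,0,0,0],[0,0,-150,0,0,0]]' 1; python3 to.py 485 -177.5 180
```

```text
time: 5.7
ee_pos: [0.6695, -0.1325, 0.0275]
tcp_rot: [2.073, 2.36, 0.001]
contact_force: [-0.1, 0.8, -0.3]
opening: 0.478
grasp_force: 60.7
time: 6.7
ee_pos: [0.6713, -0.1326, 0.1822]
tcp_rot: [2.069, 2.355, 0.006]
contact_force: [-0.2, 1.0, 0.2]
opening: 1.003
grasp_force: 0.0
t 6.7 row [ -20.5 -190.6    0.8] [0.4 0.1 0. ] open 1.003 grip 0.0 pos [ 0.6713 -0.1326  0.1822]
```

```bash
python3 -m jog '[[-10,-60,0,0,0,0],[-16,-120,0,0,0,0],[-20,-175,0,0,0,0],[-20.5,-190,0,0,0,0],[-20.5,-190,0,0,0,0],[-20.5,-190,0,0,0,0],[-20.5,-190,0,0,0,0]]'; python3 to.py 485 -177.5 18
```

```text
time: 7.58
ee_pos: [0.4842, -0.1768, 0.1765]
tcp_rot: [-2.072, -2.361, -0.001]
contact_force: [-0.4, 0.8, 0.1]
opening: 1.001
grasp_force: 0.0
t 7.58 row [ -0.9   0.6 158.5] [ 0.  -0.   0.1] open 1.001 grip 0.0 pos [ 0.4842 -0.1768  0.1765]
```

```bash
python3 -m jog '[[-1,0,50,0,0,0],[-1,0,100,0,0,0],[-1,0,130,0,0,0],[-1,0,148,0,0,0],[-1,0,157,0,0,0],[-1,0,158,0,0,0],[-1,0,158,0,0,0]]' && python3 -m jog '[[0,0,0,0,0,0],[0,0,0,0,0,0],[0,0,0,0,0,0],[0,0,0,0,0,0],[0,0,0,0,0,0],[0,0,0,0,0,0],[0,0,0,0,0,0],[0,0,0,0,0,0]]' -1 && python3 -m jog '[[0,0,-15,0,0,0],[0,0,-50,0,0,0],[0,0,-100,0,0,0],[0,0,-120,0,0,0],[0,0,-120,0,0,0],[0,0,-120,0,0,0]]'; python3 held.py .062 .018; python3 to.py 657 -42 138
```

```text
time: 8.45
ee_pos: [0.484, -0.1785, 0.0196]
tcp_rot: [2.073, 2.359, 0.001]
contact_force: [-0.4, 0.3, 0.7]
opening: 1.005
grasp_force: 0.0
time: 9.45
ee_pos: [0.4838, -0.1784, 0.0194]
tcp_rot: [2.073, 2.36, -0.0]
contact_force: [-2.3, 0.8, 12.0]
opening: 0.553
grasp_force: 59.9
time: 10.2
ee_pos: [0.4831, -0.1782, 0.1383]
tcp_rot: [-2.073, -2.36, 0.0]
contact_force: [0.7, -0.1, -0.6]
opening: 0.547
grasp_force: 61.7
tool offset mm [  5.5  -4.9 -44. ] r 43.3 [152, 319, 307, 138]
tool offset mm [  2.8  43.  -44. ] r 4.1 [459, 382, 29, 14]
t 10.25 row [ 1.125e+02  1.902e+02 -1.000e-01] [-0.1 -0.   0. ] open 0.547 grip 61.72341585159302 pos [ 0.4829 -0.1781  0.138 ]
```

View pics/held.png

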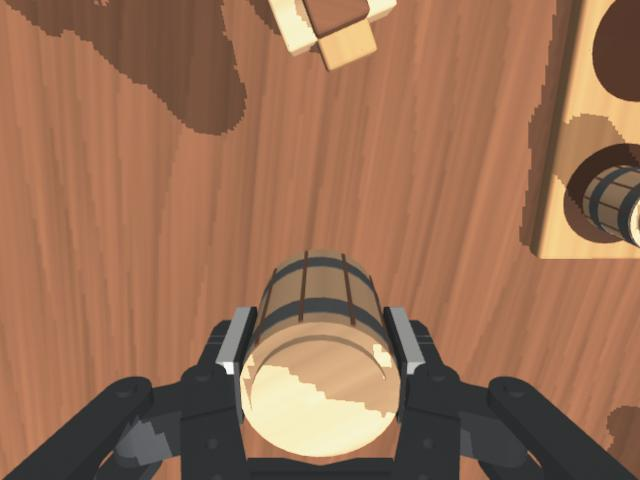

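Jar c is held upright (top rim rows 318–457 at column 320); jar d stands on its inlay (right, ~(615,205)).

```bash
python3 pxoff.py .062 .0194 320 318 457; python3 -m jog '[[30,50,0,0,0,0],[60,100,0,0,0,0],[85,145,0,0,0,0],[105,180,0,0,0,0],[112,190,0,0,0,0],[112,190,0,0,0,0],[112,190,0,0,0,0],[112,190,0,0,0,0]]'; python3 to.py 657 -42 36
```

```text
[ 25.4  -0.4 -42.6] [-22.7  -0.3 -42.6] mid [  1.3  -0.4 -42.6]
time: 11.25
ee_pos: [0.6569, -0.0438, 0.1388]
tcp_rot: [2.075, 2.359, -0.001]
contact_force: [0.2, -0.1, -0.9]
opening: 0.55
grasp_force: 61.9
t 11.25 row [  1.9   0.3 102.8] [-0.   0.  -0.1] open 0.55 grip 61.94540977478027 pos [ 0.6569 -0.0438  0.1388]
```

```bash
python3 -m jog '[[0.5,0,40,0,0,0],[0.5,0,75,0,0,0],[0.5,0,92,0,0,0],[0.5,0,99,0,0,0],[0.5,0,103,0,0,0],[0.5,0,103.5,0,0,0],[0.5,0,103.5,0,0,0]]' && python3 -m jog '[[0,0,0,0,0,0],[0,0,0,0,0,0],[0,0,0,0,0,0],[0,0,0,0,0,0],[0,0,-30,0,0,0],[0,0,-90,0,0,0],[0,0,-150,0,0,0],[0,0,-150,0,0,0]]' 1; python3 to.py 488 170.5 190
```

```text
time: 12.12
ee_pos: [0.6578, -0.0422, 0.036]
tcp_rot: [2.073, 2.36, 0.001]
contact_force: [0.8, -0.6, -0.5]
opening: 0.549
grasp_force: 61.9
time: 13.12
ee_pos: [0.6595, -0.042, 0.1905]
tcp_rot: [2.069, 2.356, 0.007]
contact_force: [0.2, 0.2, -0.8]
opening: 0.998
grasp_force: 0.0
t 13.12 row [ 232.9 -142.7   -1. ] [0.4 0.1 0. ] open 0.998 grip 0.0 pos [ 0.6595 -0.042   0.1905]
```

```bash
python3 -m jog '[[50,-30,0,0,0,0],[100,-60,0,0,0,0],[150,-90,0,0,0,0],[200,-120,0,0,0,0],[226,-138,0,0,0,0],[233,-143,0,0,0,0],[233,-143,0,0,0,0],[233,-143,0,0,0,0]]'; python3 to.py 488 170.5 28
```

```text
time: 14.12
ee_pos: [0.4862, 0.1693, 0.185]
tcp_rot: [-2.075, -2.359, 0.0]
contact_force: [-0.2, -0.4, -0.4]
opening: 1.003
grasp_force: 0.0
t 14.12 row [  0.9   1.9 157. ] [-0.   0.  -0.1] open 1.003 grip 0.0 pos [0.4862 0.1693 0.185 ]
```

```bash
python3 -m jog '[[1,2,50,0,0,0],[1,2,100,0,0,0],[1,2,130,0,0,0],[1,2,148,0,0,0],[1,2,156,0,0,0],[1,2,157,0,0,0],[1,2,157,0,0,0]]' && python3 -m jog '[[0,0,0,0,0,0],[0,0,0,0,0,0],[0,0,0,0,0,0],[0,0,0,0,0,0],[0,0,0,0,0,0],[0,0,0,0,0,0],[0,0,0,0,0,0],[0,0,0,0,0,0]]' -1 && python3 -m jog '[[0,0,-15,0,0,0],[0,0,-50,0,0,0],[0,0,-100,0,0,0],[0,0,-120,0,0,0],[0,0,-120,0,0,0],[0,0,-120,0,0,0]]'; python3 held.py .076 .028; python3 to.py 645.5 47 148
```

```text
time: 15.0
ee_pos: [0.488, 0.1718, 0.0291]
tcp_rot: [2.073, 2.36, 0.002]
contact_force: [-0.6, 0.8, 0.2]
opening: 1.005
grasp_force: 0.0
time: 16.0
ee_pos: [0.4878, 0.1717, 0.029]
tcp_rot: [2.073, 2.36, 0.001]
contact_force: [-2.3, -1.7, 13.7]
opening: 0.625
grasp_force: 60.7
time: 16.75
ee_pos: [0.487, 0.1714, 0.1478]
tcp_rot: [-2.073, -2.36, 0.001]
contact_force: [1.2, 0.1, -1.4]
opening: 0.621
grasp_force: 63.3
tool offset mm [  3.   -0.5 -48. ] r 26.8 [224, 316, 192, 150]
tool offset mm [  5.9 -38.5 -48. ] r 12.2 [139, 365, 84, 42]
tool offset mm [  6.5  41.4 -48. ] r 15.9 [416, 365, 117, 42]
t 16.8 row [-143.8  141.2   -0.6] [-0.1  0.   0. ] open 0.623 grip 63.31213116645813 pos [0.4869 0.1714 0.1476]
```

View pics/held.png

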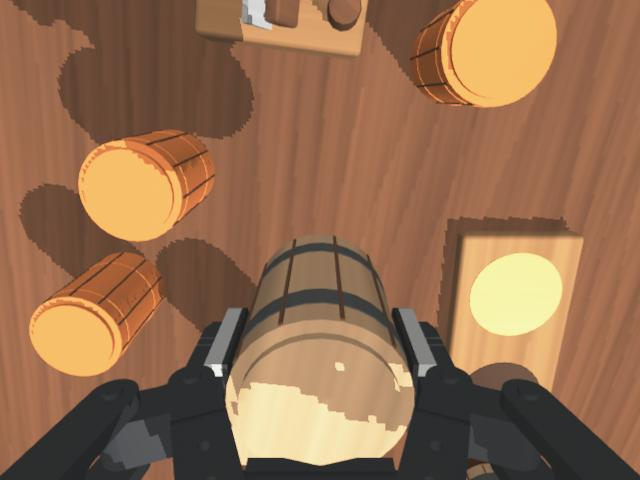

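Jar b is held upright (near rim at (320,317)); decoys and plane are untouched.

```bash
python3 pxoff.py .076 .029 320 317 460; python3 -m jog '[[-40,40,0,0,0,0],[-80,80,0,0,0,0],[-115,115,0,0,0,0],[-138,135,0,0,0,0],[-144,141,0,0,0,0],[-144,141,0,0,0,0],[-144,141,0,0,0,0]]'; python3 to.py 645.5 47 45.2
```

```text
[ 28.2  -0.4 -47. ] [-19.3  -0.3 -47. ] mid [  4.5  -0.4 -47. ]
time: 17.68
ee_pos: [0.6449, 0.0483, 0.1481]
tcp_rot: [-2.071, -2.361, 0.0]
contact_force: [-0.4, 0.6, -0.9]
opening: 0.623
grasp_force: 63.5
t 17.68 row [ -1.4   0.5 102.9] [-0.  -0.   0.1] open 0.623 grip 63.53459715843201 pos [0.6449 0.0483 0.1481]
```

```bash
python3 -m jog '[[-2.5,0.5,40,0,0,0],[-2.5,0.5,75,0,0,0],[-2.5,0.5,92,0,0,0],[-2.5,0.5,99,0,0,0],[-2.5,0.5,103,0,0,0],[-2.5,0.5,103,0,0,0],[-2.5,0.5,103,0,0,0]]' && python3 -m jog '[[0,0,0,0,0,0],[0,0,0,0,0,0],[0,0,0,0,0,0],[0,0,0,0,0,0],[0,0,-30,0,0,0],[0,0,-90,0,0,0],[0,0,-150,0,0,0],[0,0,-150,0,0,0]]' 1; python3 to.py 456.5 62 195
```

```text
time: 18.55
ee_pos: [0.647, 0.0447, 0.046]
tcp_rot: [2.073, 2.36, 0.001]
contact_force: [-0.3, 0.7, -2.0]
opening: 0.618
grasp_force: 63.5
time: 19.55
ee_pos: [0.6486, 0.0451, 0.2003]
tcp_rot: [2.07, 2.356, 0.008]
contact_force: [-0.3, -0.6, -1.1]
opening: 1.003
grasp_force: 0.0
t 19.55 row [  41.5 -188.4    3.9] [0.4 0.  0. ] open 1.003 grip 0.0 pos [0.6486 0.0451 0.2003]
```

```bash
python3 -m jog '[[12,-55,0,0,0,0],[24,-110,0,0,0,0],[36,-160,0,0,0,0],[41.5,-184,0,0,0,0],[41.5,-188,0,0,0,0],[41.5,-188,0,0,0,0],[41.5,-188,0,0,0,0]]'; python3 to.py 456.5 62 38
```

```text
time: 20.42
ee_pos: [0.4554, 0.0615, 0.1951]
tcp_rot: [-2.073, -2.36, -0.0]
contact_force: [0.0, 0.7, -0.4]
opening: 1.001
grasp_force: 0.0
t 20.43 row [  0.3   1.1 157.1] [-0. -0. -0.] open 1.001 grip 0.0 pos [0.4554 0.0615 0.1951]
```

```bash
python3 -m jog '[[0.3,1,50,0,0,0],[0.3,1,100,0,0,0],[0.3,1,130,0,0,0],[0.3,1,148,0,0,0],[0.3,1,156,0,0,0],[0.3,1,157,0,0,0],[0.3,1,157,0,0,0]]' && python3 -m jog '[[0,0,0,0,0,0],[0,0,0,0,0,0],[0,0,0,0,0,0],[0,0,0,0,0,0],[0,0,0,0,0,0],[0,0,0,0,0,0],[0,0,0,0,0,0],[0,0,0,0,0,0]]' -1 && python3 -m jog '[[0,0,-15,0,0,0],[0,0,-50,0,0,0],[0,0,-100,0,0,0],[0,0,-120,0,0,0],[0,0,-120,0,0,0],[0,0,-120,0,0,0]]'; python3 held.py .09 .039; python3 to.py 634 136 158
```

```text
time: 21.3
ee_pos: [0.4562, 0.062, 0.0388]
tcp_rot: [2.073, 2.36, 0.001]
contact_force: [0.4, 0.5, 0.8]
opening: 1.005
grasp_force: 0.0
time: 22.3
ee_pos: [0.4562, 0.0619, 0.039]
tcp_rot: [2.073, 2.36, 0.001]
contact_force: [-3.2, -1.0, 13.3]
opening: 0.692
grasp_force: 61.6
time: 23.05
ee_pos: [0.4553, 0.0618, 0.1579]
tcp_rot: [-2.073, -2.36, 0.001]
contact_force: [0.1, 0.4, -1.4]
opening: 0.689
grasp_force: 64.8
tool offset mm [  1.6  -0.6 -51. ] r 30.0 [212, 315, 218, 155]
tool offset mm [  7.2  46.2 -51. ] r 17.7 [430, 369, 133, 46]
tool offset mm [  8.3 -46.7 -51. ] r 17.1 [82, 370, 128, 45]
t 23.1 row [ 50.5 186.9  -0.6] [-0.1 -0.   0. ] open 0.69 grip 64.83577966690063 pos [0.4552 0.0618 0.1576]
```

View pics/held.png

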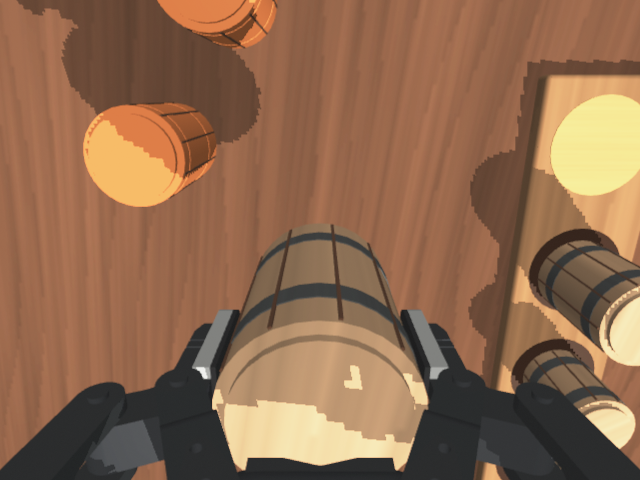

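Jar a is held upright (rim at (320,318)); b and c stand on the board on the right.

```bash
python3 pxoff.py .09 .039 320 319 440; python3 -m jog '[[15,55,0,0,0,0],[30,105,0,0,0,0],[40,150,0,0,0,0],[49,182,0,0,0,0],[50,187,0,0,0,0],[50,187,0,0,0,0],[50,187,0,0,0,0]]'; python3 to.py 634 136 55.2
```

```text
[ 29.9  -0.4 -51. ] [ -7.9  -0.4 -51. ] mid [ 11.   -0.4 -51. ]
time: 23.98
ee_pos: [0.634, 0.1352, 0.1581]
tcp_rot: [-2.073, -2.36, 0.001]
contact_force: [-0.6, 0.6, -1.7]
opening: 0.689
grasp_force: 65.1
t 23.98 row [  0.8   0.2 102.9] [-0.  0.  0.] open 0.689 grip 65.11952519416809 pos [0.634  0.1352 0.1581]
```

```bash
python3 -m jog '[[0.8,0,40,0,0,0],[0.8,0,75,0,0,0],[0.8,0,92,0,0,0],[0.8,0,99,0,0,0],[0.8,0,103,0,0,0],[0.8,0,103,0,0,0],[0.8,0,103,0,0,0]]' && python3 -m jog '[[0,0,0,0,0,0],[0,0,0,0,0,0],[0,0,0,0,0,0],[0,0,0,0,0,0],[0,0,-30,0,0,0],[0,0,-90,0,0,0],[0,0,-150,0,0,0],[0,0,-150,0,0,0]]' 1 && python3 -m jog '[[0,-60,-20,0,0,0],[0,-120,-40,0,0,0],[0,-180,-50,0,0,0],[0,-200,-50,0,0,0],[0,-200,-50,0,0,0],[0,-200,-50,0,0,0]]'
python3 - <<'E'
from h import *
T=dict(a=(.634,.136),b=(.6455,.047),c=(.657,-.0425),d=(.6687,-.132))
for n in("scene","side"):
    p,d=capture(n);cv2.imwrite(f"pics/{n}9.png",p[:,:,::-1]);o,r=cam(n)
    for k,h in zip("abcd",(.105,.091,.077,.063)):
        for t in tops(o,r,d,h):
            if np.hypot(t[0]-T[k][0],t[1]-T[k][1])<.02: print(n,k,t[:3],"err mm",((np.array(t[:2])-T[k])*1e3).round(1))
E
```

```text
time: 24.85
ee_pos: [0.635, 0.1365, 0.056]
tcp_rot: [2.073, 2.36, 0.001]
contact_force: [-0.4, 0.0, -2.0]
opening: 0.688
grasp_force: 65.1
time: 25.85
ee_pos: [0.6365, 0.1372, 0.2103]
tcp_rot: [2.07, 2.357, 0.009]
contact_force: [-0.0, -0.4, -1.2]
opening: 0.999
grasp_force: 0.0
time: 26.6
ee_pos: [0.4368, 0.1106, 0.2552]
tcp_rot: [-2.073, -2.36, -0.0]
contact_force: [-0.3, -0.5, 0.4]
opening: 0.999
grasp_force: 0.0
scene a (0.6395, 0.1341, 29.4) err mm [ 5.5 -1.9]
scene b (0.6501, 0.0457, 26.3) err mm [ 4.6 -1.3]
scene c (0.6619, -0.0406, 23.8) err mm [4.9 1.9]
scene d (0.6739, -0.1308, 21.1) err mm [5.2 1.2]
side a (0.6315, 0.137, 29.7) err mm [-2.5  1. ]
side b (0.6438, 0.0475, 26.2) err mm [-1.7  0.5]
side c (0.6583, -0.0351, 22.6) err mm [1.3 7.4]
side d (0.6663, -0.1323, 19.8) err mm [-2.4 -0.3]
```

View pics/scene9.png

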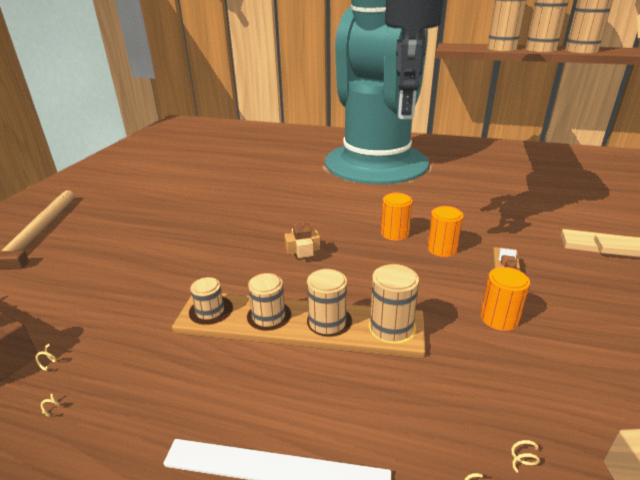

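All four jars stand centred on their inlays in order; puzzle and plane are unmoved.

```bash
python3 -c "
from rig import arm
print(arm.hand_in())"
```

```text
the job is handed in; nothing more can be done
None
```

I placed the four jars on the board in height order, tallest on brass, and handed the job in at about 27 s; the final camera check put them roughly 3 mm from their inlay centres (apart from known camera bias), upright, with puzzle and plane in place, but hand-in returned no verdict.

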